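# Set the wheel-bearing nut

### The arm

A 7-joint arm with a two-finger parallel gripper is mounted at the origin on the work surface. World frame = base frame: x ahead of the robot, y to its left, z up, the work surface at z = 0. Lengths are in m, angles in rad, forces in N, time in s.
With the tool pointing down it reaches from about 0.425 to 0.925 m from the base axis. Payload 6.8 kg.
Tool frame: the origin (TCP) lies midway between the tips of the shut fingers; the grasp point (between the pads) lies 19 mm behind it; z points along the fingers, y is the direction in which the jaws open and shut (so a half turn about z gives the same grasp; the last joint's range is limited). The gripper opens to 85 mm and grips with 20 to 120 N. Pads are 22 mm wide; open, the fingers measure 114 mm over their backs; the gripper's body (76 mm by 85 mm) begins 54 mm behind the grasp point. The pads swing forward as they close: fully open they stand 13 mm farther back than shut.
Start: joints at [1.098, 0.477, 0.022, 1.555, -0.011, 1.109, -0.083], TCP at [0.241, -0.631, 0.231] pointing down, gripper open.
Joint ranges: [-2.96, 2.96], [-0.34, 2.1], [-1.41, 1.46], [0.24, 2.44], [-1.37, 4.51], [0.17, 1.92], [-2.96, 2.96]. Speed limits (rad/s): [2.39, 2.39, 3.14, 3.14, 3.14, 3.14, 3.14].

### API

Orientations are given as a unit quaternion [w, x, y, z].
In Python, from station import bot gives the robot as it stands.
- The arm moves only by the shell command python3 -m jog 'ROWS' [FORCE]. ROWS is JSON, a list of rows, each a list of 3 entries, a list of its own where there are three numbers: the shift along the tool's x, y, z in mm, then the turn, a rotation vector about the tool's x, y, z in degrees, then the closure, from -1 (fully open) to 1 (shut). A call has 1 to 12 rows; each row shifts and turns the commanded pose from where the row before left it, along the tool's axes as they then stand; what a row does not reach is not made up. A row lasts 1/8 s, in which the tool goes at most 62.5 mm and 10.7 degrees, less where a joint would pass 70% of its speed; a pose out of reach is approached as far as the arm can. A call is refused whole if a number of a shift passes 62.5 or a number of a turn 10.7, either way. A call with a gripper value outside its range is refused whole. The fingers move at their own pace and stop on an object; FORCE is the grip in N (left out, the last holds). Time passes only in rows, so rows that do not move let the fingers close. It gives the time, the measured TCP pose, the force and the opening at its end, in the units of the state.
- bot.get_obs(): the state, without advancing time (a new reading comes with each control period).
- bot.read_camera(name): name is "scene" or "top" or "wrist"; returns (picture, depth): 384x512x3 uint8, red, green, blue; 384x512 float32, m along the optical axis (not along the pixel's ray), 0 where there is no reading.
- bot.camera_info(name): a dict with "fx", "fy", "cx", "cy" (pixels), "world_from_camera" (4x4, takes a point from camera to world coordinates); the wrist camera has in their place "mount" (4x4, takes a point from camera to tool coordinates, whose origin is the TCP and whose axes are the flange's). Camera axes: x right, y up, looking along -z (the intrinsics and any distortion apply to the point x, -y, -z); pixel columns grow to the right and rows downward; lengths in m; the calibration is good to about 2 mm. A picture is of the moment at which its call begins: read the wrist's pose just before it. camera_info takes no time and is no camera call.
- bot.hand_in(): hands the job in, once; it reports no verdict.
Trained networks look in the newest picture that a camera, given by its name, has taken for a name from the list of things; names that differ only in an ending like _2 or _b are one class to them, and where a whole thing is asked for, a point or a joint stands for the part that bears it (a point fixed in the world has none). Each returns a list of dicts, best first, with "score" (0 to 1); they miss things now and then, are a little off and sometimes report something else, mostly with a low value. They report only what shows in the picture. A call takes as long as a camera call. They do not tell look-alikes from the thing itself.
- bot.find_in(camera, thing): "xy" ([column, row] as shares, 0 to 1, of the picture: columns of its width, rows of its height, amid what is visible of it).
- bot.cut_out(camera, thing): "pixels" (384x512 bool, what is visible of it) and "xy" ([column, row] as shares, 0 to 1, of the picture: columns of its width, rows of its height, amid what is visible of it).
- bot.landmark_of(camera, thing): "xy" ([column, row] as shares, 0 to 1, of the picture: columns of its width, rows of its height: a listed point, or the origin of a listed thing).
The state is a dict: "t": time; "q": joint angles; "joint_vel": joint speeds; "joint_torque": joint torques, N m; "eef_pos": TCP position; "tool_rot": TCP orientation; "contact_force": force on the tool from outside, world axes, zero at the start; "torque": the same for the moment, N m; "gripper_width": opening from 0.0 (shut) to 1.0 (fully open).
Only numpy, scipy, OpenCV 4.12 (cv2) and the standard library are available. Lean on these libraries where they do the work, as an engineer would, in place of code of your own. Each camera call takes 0.05 s, during which the arm holds its last target.

### The job

Adjust the wheel bearing on the hub spindle that stands on the bench: screw the knurled nut down clockwise until it bottoms out, then back it off a quarter turn. Finish while still gripping the nut at that setting, keeping it from turning so that I can fit the lock, and leave the other things on the bench where they are.

Things in the scene. Friction and masses are not known exactly. Their poses are not given: they have to be found in the camera images.
- nut (a joint): turn of the knurled nut on its upright thread, rad: 0 is bottomed out (a hard stop), negative is backed off; it starts between -4.6 and -2.2, loosest -5.5. Clockwise seen from above tightens (right-hand thread): the value grows towards 0. It stays where it is left; turning it takes about 0.1 N m. It rises 3 mm per full turn backed off.
- nut_mid (a point): point on the nut's vertical axis at the height to grip it; rides and turns with the nut. The nut: plain steel cylinder, 46 mm in diameter, 34 mm tall, fine upright knurling, six dark radial slots in its top; it can be gripped from above at any yaw. Its underside is 22 mm below this point, its top 12 mm above; bottomed out, the underside is 115 mm above the bench.
- hub: grey wheel-hub spindle, upright, fixed to the bench: foot flange 150 mm across, 12 mm thick; drum 100 mm wide up to 62 mm; neck 66 mm wide up to 98 mm; collar 41 mm wide up to 115 mm; then the nut, with the end of the 23 mm thread sticking up through it to 165 mm above the bench. Origin: centre of the underside, on the nut's axis, z up.
- can: bystander: white spray can, 64 mm in diameter, 172 mm tall, standing 0.18 m or more from the nut's axis. Origin: centre of the underside.
- grinder: bystander: air grinder lying on the bench, aluminium handle 38 mm thick, about 180 mm long along its x, square head at the +x end. Origin: on the bench under the handle's middle.
- shoe: bystander: rusty horseshoe lying flat, about 90 by 105 mm, 12 mm thick, with a nail hook rising 72 mm. Origin: on the bench in the middle of the U.
- dustcap: bystander: steel dust cap lying mouth-down like a small upturned cup, 66 mm in diameter, 44 mm tall. Origin: centre of its underside.
Not all that is in view belongs to the job. Of the things like the hub, leave any that is orange; of the rest the larger one is meant.

How it is judged:
On the way:
1. the nut is screwed down until it bottoms out (value of joint nut above -0.05 rad), for 0.1 s.
At the end, for the whole second after the job is handed in: after bottoming out, the nut stands a quarter turn (1.57 rad, give or take 0.25) back from its stop, still, with the fingers gripping it with more than 4 N (value of joint nut between -1.82 and -1.32 rad and velocity of joint nut between -0.05 and 0.05 rad/s and contact force between the fingers and nut above 4 N); the arm keeps its last pose, push and grip.
It fails at once if a bystander (spray can, grinder, horseshoe or dust cap) is moved more than 30 mm (distance of any of can, grinder, shoe, dustcap from where it was at the start of the episode above 0.03 m).
It also fails if it takes over 64 s, if anything falls off the work surface, if the arm or the gripper's body presses on something with over 40 N, if the wrist force passes 120 N, or if a joint passes its speed limit or range.

## Working session

There is one attempt and no reset: what is moved stays moved. The work goes in short steps, Python scripts to look and compute and a shell command to move; the robot and the scene stay as the last step left them, time stands still between calls to the robot, and variables do not carry over. Pictures are saved under pics/ and viewed, and the job is handed in when it is done.

```bash
mkdir -p pics; ls
cat > h.py <<'E'
import numpy as np, cv2
from station import bot
from scipy.spatial.transform import Rotation as R
def snap(c,fn):
    o=bot.get_obs(); p,d=bot.read_camera(c); cv2.imwrite('pics/'+fn,p[:,:,::-1]); np.savez('pics/'+fn+'.npz',p=p,d=d,pos=o['eef_pos'],q=o['tool_rot']); return o,p,d
def pts(c,d,o=None):
    i=bot.camera_info(c); v,u=np.mgrid[0:384,0:512]
    P=np.stack([(u+.5-i['cx'])/i['fx']*d,-(v+.5-i['cy'])/i['fy']*d,-d,np.ones_like(d)],-1)
    if 'mount' in i:
        T=np.eye(4); w=o['tool_rot']; T[:3,:3]=R.from_quat([w[1],w[2],w[3],w[0]]).as_matrix(); T[:3,3]=o['eef_pos']; M=T@np.array(i['mount'])
    else: M=np.array(i['world_from_camera'])
    return (P@M.T)[...,:3]
E
python3 - <<'E'
from h import *
for c in ['scene','top']:
    o,p,d=snap(c,c+'0.png'); P=pts(c,d,o)
    print(c,bot.camera_info(c))
    for th in ['hub','nut_mid','can','grinder','shoe','dustcap']:
        for r in bot.cut_out(c,th)[:4]:
            m=r['pixels']&(d>0); q=P[m]
            print(th,round(r['score'],2),np.round(np.array(r['xy'])*[512,384]),m.sum(),np.round(np.median(q,0),3) if len(q) else '',np.round(np.percentile(q,[2,98],axis=0),3).tolist() if len(q) else '')
print(o)
E
```

```text
pics
scene {'fx': 400.9544399003313, 'fy': 400.9544399003313, 'cx': 257.32615880295293, 'cy': 191.8197300267355, 'world_from_camera': array([[ 0.48338029, -0.61392095,  0.62405493,  1.18916338],
       [ 0.87537306,  0.33238687, -0.35105695, -0.29556559],
       [ 0.00809355,  0.71597488,  0.69807912,  0.77890269],
       [ 0.        ,  0.        ,  0.        ,  1.        ]])}
hub 0.93 [252. 155.] 912 [0.393 0.146 0.035] [[0.353, 0.109, 0.003], [0.425, 0.2, 0.111]]
hub 0.92 [313. 262.] 3352 [0.797 0.071 0.049] [[0.719, 0.022, 0.004], [0.845, 0.15, 0.163]]
hub 0.76 [215. 199.] 2625 [ 0.516 -0.04   0.047] [[0.432, -0.096, -0.0], [0.563, 0.042, 0.162]]
nut_mid 0.9 [318. 235.] 430 [0.786 0.08  0.143] [[0.674, 0.068, -0.001], [0.798, 0.202, 0.155]]
nut_mid 0.57 [209. 172.] 269 [ 0.507 -0.037  0.143] [[0.482, -0.052, 0.119], [0.515, -0.012, 0.152]]
nut_mid 0.44 [255. 137.] 108 [0.387 0.15  0.097] [[0.366, 0.141, 0.08], [0.393, 0.168, 0.107]]
nut_mid 0.2 [140. 223.] 922 [ 0.483 -0.228  0.034] [[0.386, -0.271, 0.007], [0.534, -0.184, 0.041]]
can 0.78 [287. 196.] 1424 [0.64  0.103 0.102] [[0.
[... 1893 characters left out ...]
791408,  0.47721299,  0.02235947,  1.55563928, -0.01151178,
        1.10930184, -0.08306632]), 'joint_vel': array([-2.51721665e-05, -2.18142410e-03,  3.67601383e-04, -1.79229372e-04,
       -1.63374215e-03, -3.42192731e-04, -1.51960268e-03]), 'joint_torque': array([-2.49640361e-03, -5.95619130e+01,  1.60382990e+00, -2.81047046e+01,
        1.23689798e-02,  4.87564568e-03,  1.59096646e-05]), 'eef_pos': array([ 0.24077896, -0.63046103,  0.23106299]), 'tool_rot': array([-2.13754734e-04,  9.83409069e-01,  1.81401642e-01, -3.94144261e-05]), 'contact_force': array([-0.02766517, -0.15150266,  1.5960381 ]), 'torque': array([ 0.02004783,  0.06849995, -0.04118782]), 'gripper_width': 0.999080930664421}
```

Run:
```python
import cv2
a=cv2.imread('pics/scene0.png');b=cv2.imread('pics/top0.png')
cv2.imwrite('pics/s1.png',a)
c=cv2.resize(a[110:320,180:380],None,fx=2.8,fy=2.8,interpolation=3);cv2.imwrite('pics/s_crop.png',c)
c=cv2.resize(b[90:310,190:400],None,fx=2.7,fy=2.7,interpolation=3);cv2.imwrite('pics/t_crop.png',c)
```

```text
(no output)
```

View pics/s_crop.png

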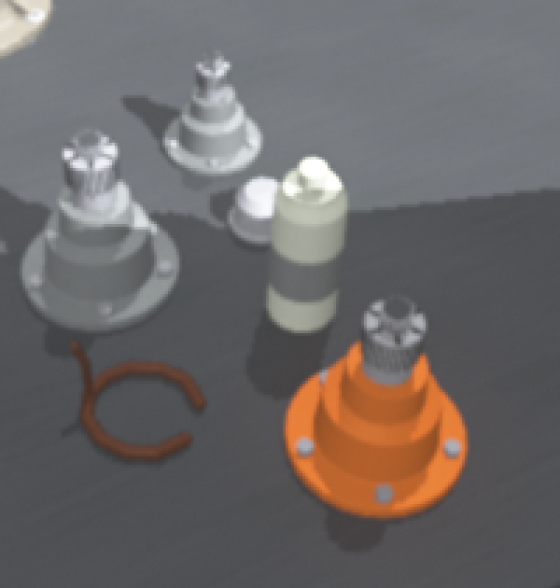

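View pics/t_crop.png

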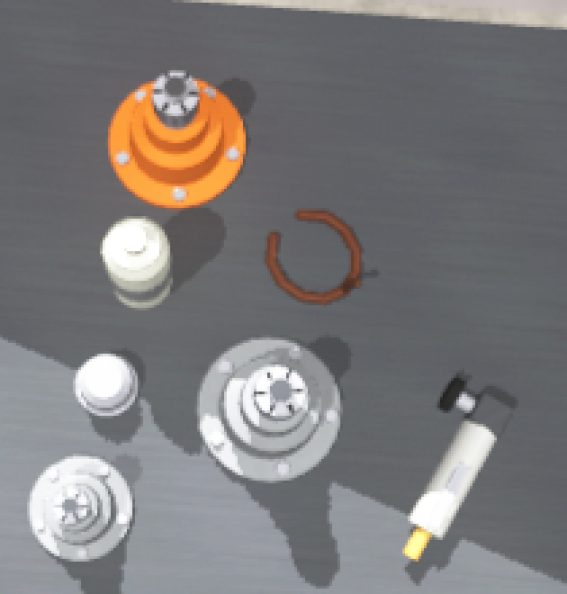

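View pics/scene0.png

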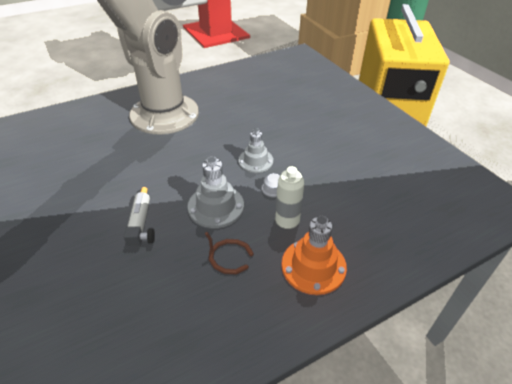

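Three things look like the hub in the scene picture: orange at (315,262), large grey at (215,199) and small grey at (253,155). The orange one is excluded, and the larger of the other two is the grey one at (215,199), or (291,240) in the top view. The crops confirm this. Next I'll measure its axis.

Run:
```python
from h import *
for c in ['scene','top']:
    z=np.load(f'pics/{c}0.png.npz'); P=pts(c,z['d']); 
    near=np.hypot(P[...,0]-.487,P[...,1]+.03)<.12
    for lo,hi,n in [(.14,.156,'nuttop'),(.158,.17,'thread'),(.008,.016,'flange'),(.057,.066,'drum')]:
        q=P[near&(P[...,2]>lo)&(P[...,2]<hi)]
        if len(q)<5: continue
        (cx,cy),r=cv2.minEnclosingCircle(q[:,:2].astype(np.float32)); print(c,n,len(q),round(cx,4),round(cy,4),round(2*r,4),'z',np.round(np.percentile(q[:,2],[10,50,90]),4))
o=bot.get_obs(); w=o['tool_rot']; Rm=R.from_quat([w[1],w[2],w[3],w[0]]).as_matrix()
print(Rm, Rm.T@(np.array([.487,-.031,.231])-o['eef_pos'])*1000)
```

```text
scene nuttop 177 0.494 -0.0292 0.0479 z [0.1431 0.1499 0.1521]
scene thread 66 0.4927 -0.0288 0.0253 z [0.1602 0.1639 0.1657]
scene flange 691 0.4923 -0.0284 0.151 z [0.0101 0.0123 0.0145]
scene drum 321 0.4946 -0.0293 0.0971 z [0.0586 0.0619 0.0649]
top nuttop 192 0.4877 -0.0317 0.0471 z [0.1477 0.1502 0.1528]
top thread 78 0.4876 -0.032 0.0244 z [0.1619 0.1644 0.1664]
top flange 928 0.4872 -0.0322 0.1494 z [0.0096 0.0122 0.0148]
top drum 427 0.4868 -0.0324 0.0968 z [0.0589 0.0619 0.0648]
[[ 9.34213028e-01  3.56715598e-01  2.01990381e-05]
 [ 3.56715599e-01 -9.34213027e-01 -5.21403940e-05]
 [ 2.70912667e-07  5.59155473e-05 -9.99999998e-01]] [ 4.43878479e+02 -4.72346635e+02  2.99339448e-01]
```

```bash
python3 -m jog '[[[20,-21,-2],[0,0,0],-1],[[37,-39,-2],[0,0,0],-1],[[39,-41,-2],[0,0,0],-1],[[39,-41,0],[0,0,0],-1],[[39,-41,0],[0,0,0],-1],[[39,-41,0],[0,0,0],-1],[[39,-41,0],[0,0,0],-1],[[39,-41,0],[0,0,0],-1],[[39,-41,0],[0,0,0],-1],[[39,-41,0],[0,0,0],-1],[[37,-39,0],[0,0,0],-1],[[38,-45,0],[0,0,0],-1]]' 60
python3 -m jog '[[[0,0,0],[0,0,0],-1],[[0,0,0],[0,0,0],-1]]'
python3 - <<'E'
from h import *
o,p,d=snap('wrist','w0.png'); print(np.round(o['q'],3),o['eef_pos'],o['tool_rot'],o['t'])
P=pts('wrist',d,o)
near=np.hypot(P[...,0]-.49,P[...,1]+.03)<.12
for lo,hi,n in [(.14,.156,'nuttop'),(.158,.17,'thread'),(.008,.016,'flange'),(.057,.066,'drum')]:
    q=P[near&(P[...,2]>lo)&(P[...,2]<hi)]
    if len(q)<5: continue
    (cx,cy),r=cv2.minEnclosingCircle(q[:,:2].astype(np.float32)); print(n,len(q),round(cx,4),round(cy,4),round(2*r,4),'z',np.round(np.percentile(q[:,2],[10,50,90]),4))
E
```

```text
t: 2.2
eef_pos: [0.4879, -0.03, 0.2377]
tool_rot: [0.0, 0.984, 0.181, 0.001]
contact_force: [0.5, -0.6, -0.4]
gripper_width: 1.001
t: 2.45
eef_pos: [0.487, -0.0317, 0.2373]
tool_rot: [0.0, 0.983, 0.181, -0.0]
contact_force: [-0.7, -0.6, -0.1]
gripper_width: 1.0
[ 0.273  0.187 -0.378  1.963  0.082  1.006 -1.348] [ 0.4870435  -0.03170152  0.23725316] [ 2.06963715e-04  9.83394589e-01  1.81480044e-01 -1.84400614e-04] 2.45
nuttop 1552 0.4908 -0.0297 0.0471 z [0.1493 0.1519 0.1529]
thread 734 0.4906 -0.0298 0.0249 z [0.164  0.1656 0.1666]
flange 3559 0.4911 -0.0296 0.1504 z [0.0126 0.0139 0.0151]
drum 1663 0.4911 -0.0297 0.0962 z [0.0608 0.0632 0.0653]
```

View pics/w0.png

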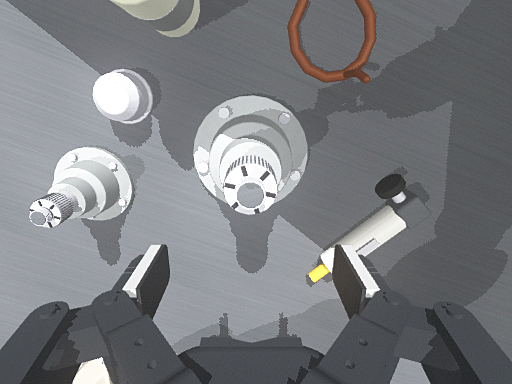

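Wrist view: the large grey hub is centred near (250,185), with jaws clear of it on both sides. The axis is about (0.4907, -0.0297) and the nut is about 1.5–2 mm up. I'll wind the wrist back before gripping, so there is travel for the tightening.

```bash
python3 -m jog '[[[0,0,0],[0,0,-10],-1],[[0,0,0],[0,0,-10],-1],[[0,0,0],[0,0,-10],-1],[[0,0,0],[0,0,-10],-1],[[0,0,0],[0,0,-10],-1],[[0,0,0],[0,0,-10],-1],[[0,0,0],[0,0,-10],-1],[[0,0,0],[0,0,-10],-1],[[0,0,0],[0,0,0],-1]]'
python3 - <<'E'
from h import *
o=bot.get_obs(); print(np.round(o['q'],3),o['eef_pos'])
w=o['tool_rot']; Rm=R.from_quat([w[1],w[2],w[3],w[0]]).as_matrix()
print(Rm.round(3), Rm.T@(np.array([.4906,-.0297,.1165])-o['eef_pos'])*1000)
E
```

```text
t: 3.62
eef_pos: [0.4868, -0.033, 0.2372]
tool_rot: [0.0, 0.638, 0.77, -0.0]
contact_force: [1.3, -0.3, -0.1]
gripper_width: 0.999
[ 0.429  0.207 -0.553  1.954  0.128  1.015  0.003] [ 0.48684344 -0.03301485  0.23724519]
[[-0.185  0.983 -0.   ]
 [ 0.983  0.185 -0.001]
 [-0.    -0.    -1.   ]] [  2.62022163   4.34454784 120.74254177]
```

```bash
python3 -m jog '[[[0,0,0],[0,0,-10.5],-1],[[0,0,0],[0,0,-10.5],-1],[[0,0,0],[0,0,-10.5],-1],[[0,0,0],[0,0,-10.5],-1],[[0,0,0],[0,0,-10.5],-1],[[0,0,0],[0,0,-10.5],-1],[[0,0,0],[0,0,-10.5],-1],[[0,0,0],[0,0,-10.5],-1],[[0,0,0],[0,0,-10.5],-1],[[0,0,0],[0,0,-10.5],-1],[[0,0,0],[0,0,-10.5],-1],[[0,0,0],[0,0,-10.5],-1]]'
python3 -m jog '[[[0,0,0],[0,0,-10.5],-1],[[0,0,0],[0,0,-10.5],-1],[[0,0,0],[0,0,0],-1],[[0,0,0],[0,0,0],-1]]'
python3 - <<'E'
from h import *
o,p,d=snap('wrist','w1.png'); print(np.round(o['q'],3),o['eef_pos'],o['t'])
P=pts('wrist',d,o)
near=np.hypot(P[...,0]-.49,P[...,1]+.03)<.12
for lo,hi,n in [(.14,.156,'nuttop'),(.158,.17,'thread'),(.008,.016,'flange'),(.057,.066,'drum')]:
    q=P[near&(P[...,2]>lo)&(P[...,2]<hi)]
    if len(q)<5: continue
    (cx,cy),r=cv2.minEnclosingCircle(q[:,:2].astype(np.float32)); print(n,len(q),round(cx,4),round(cy,4),round(2*r,4),'z',np.round(np.percentile(q[:,2],[10,50,90]),4))
w=o['tool_rot']; Rm=R.from_quat([w[1],w[2],w[3],w[0]]).as_matrix()
print(Rm.round(3), Rm.T@(np.array([.4906,-.0297,.1165])-o['eef_pos'])*1000)
E
```

```text
t: 5.12
eef_pos: [0.487, -0.0324, 0.2372]
tool_rot: [-0.0, -0.398, 0.917, -0.0]
contact_force: [-1.1, -0.0, 0.6]
gripper_width: 1.003
t: 5.62
eef_pos: [0.4871, -0.0318, 0.2372]
tool_rot: [-0.0, -0.556, 0.831, -0.0]
contact_force: [0.3, -0.8, -0.2]
gripper_width: 1.0
[ 0.767  0.294 -0.968  1.935  0.278  1.053  2.429] [ 0.48711377 -0.03182094  0.23724029] 5.625
nuttop 1524 0.4906 -0.0291 0.0474 z [0.1492 0.1521 0.153 ]
thread 725 0.4903 -0.029 0.0253 z [0.1641 0.1658 0.1668]
flange 3439 0.4905 -0.0288 0.1498 z [0.0127 0.014  0.0152]
drum 1620 0.4905 -0.029 0.0966 z [0.061  0.0633 0.0654]
[[-0.382 -0.924 -0.   ]
 [-0.924  0.382 -0.   ]
 [ 0.     0.    -1.   ]] [ -3.32785842  -2.41967508 120.73914085]
```

```bash
python3 -m jog '[[[-3.5,-2.3,10],[0,0,0],-1],[[0,0,20],[0,0,0],-1],[[0,0,20],[0,0,0],-1],[[0,0,20],[0,0,0],-1],[[0,0,20],[0,0,0],-1],[[0,0,15],[0,0,0],-1],[[0,0,10],[0,0,0],-1],[[0,0,5.5],[0,0,0],-1],[[0,0,0],[0,0,0],-1],[[0,0,0],[0,0,0],-1]]' 60
python3 - <<'E'
from h import *
o,p,d=snap('wrist','w2.png'); print(np.round(o['q'],3),o['eef_pos'],o['t'])
E
```

```text
t: 6.92
eef_pos: [0.4911, -0.0289, 0.1173]
tool_rot: [0.0, -0.558, 0.83, -0.0]
contact_force: [0.1, -0.3, -0.0]
gripper_width: 1.004
[ 0.634  0.465 -0.86   2.046  0.476  0.837  2.253] [ 0.49108857 -0.02887507  0.11728762] 6.925
```

View pics/w2.png

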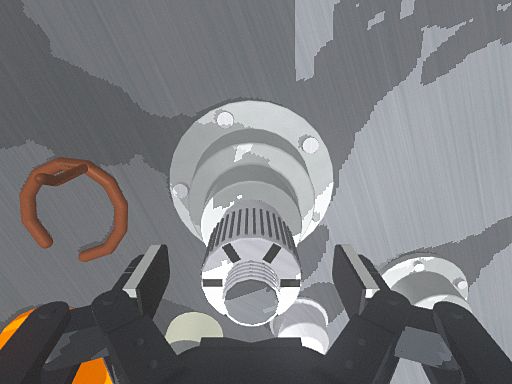

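The nut is centred between the open pads (nut at column 252, pads at 160 and 350). Closing now.

```bash
python3 -m jog '[[[0,0,0],[0,0,0],1],[[0,0,0],[0,0,0],1],[[0,0,0],[0,0,0],1],[[0,0,0],[0,0,0],1],[[0,0,0],[0,0,0],1],[[0,0,0],[0,0,0],1],[[0,0,0],[0,0,0],1],[[0,0,0],[0,0,0],1]]' 60
python3 - <<'E'
from h import *
o,p,d=snap('wrist','w3.png'); print(np.round(o['q'],3),o['eef_pos'],o['t'],o['torque'],o['contact_force'])
E
```

```text
t: 7.98
eef_pos: [0.4909, -0.029, 0.1173]
tool_rot: [0.0, -0.558, 0.83, -0.0]
contact_force: [-0.7, -0.8, 6.9]
gripper_width: 0.523
[ 0.634  0.465 -0.86   2.046  0.476  0.837  2.253] [ 0.49089294 -0.02902085  0.11726413] 7.975 [-0.11237241  0.31788537 -0.00102554] [-0.7133496  -0.82392132  6.87646853]
```

View pics/w3.png

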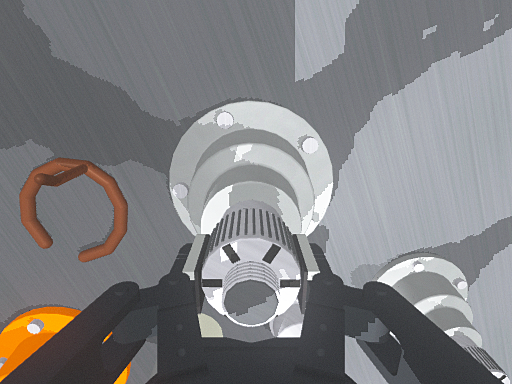

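Gripped: opening is 0.52 × 85 mm ≈ 45 mm. Tightening is at least 126°, so the first 120° is safe in one go.

```bash
python3 -m jog '[[[0,0,0.05],[0,0,5],1],[[0,0,0.08],[0,0,10],1],[[0,0,0.08],[0,0,10],1],[[0,0,0.08],[0,0,10],1],[[0,0,0.08],[0,0,10],1],[[0,0,0.08],[0,0,10],1],[[0,0,0.08],[0,0,10],1],[[0,0,0.08],[0,0,10],1],[[0,0,0.08],[0,0,10],1],[[0,0,0.08],[0,0,10],1],[[0,0,0.08],[0,0,10],1],[[0,0,0.05],[0,0,5],1]]'
python3 -m jog '[[[0,0,0],[0,0,0],1],[[0,0,0],[0,0,0],1]]'
cat > st.py <<'E'
from h import *
o=bot.get_obs(); w=o['tool_rot']; r=R.from_quat([w[1],w[2],w[3],w[0]]).as_matrix()
print('yawcw',round(-np.degrees(np.arctan2(r[1,0],r[0,0])),2),'q7',o['q'][6].round(3),'q',o['q'].round(2),'pos',o['eef_pos'].round(4),'tq',o['torque'].round(3),'F',o['contact_force'].round(1),'w',round(o['gripper_width'],3),'t',o['t'])
E
python3 st.py; python3 -c "
from h import *
snap('wrist','w4.png')"
```

```text
t: 9.52
eef_pos: [0.4912, -0.0304, 0.1163]
tool_rot: [0.001, 0.361, 0.932, -0.001]
contact_force: [0.5, -4.8, 3.0]
gripper_width: 0.519
t: 9.78
eef_pos: [0.4912, -0.0304, 0.1163]
tool_rot: [0.001, 0.359, 0.933, -0.001]
contact_force: [0.7, -4.9, 4.4]
gripper_width: 0.527
yawcw -137.9 q7 0.565 q [ 0.29  0.36 -0.42  2.07  0.22  0.75  0.56] pos [ 0.4912 -0.0304  0.1163] tq [-1.058  0.056 -0.092] F [ 0.7 -4.9  4.4] w 0.527 t 9.775
```

View pics/w4.png

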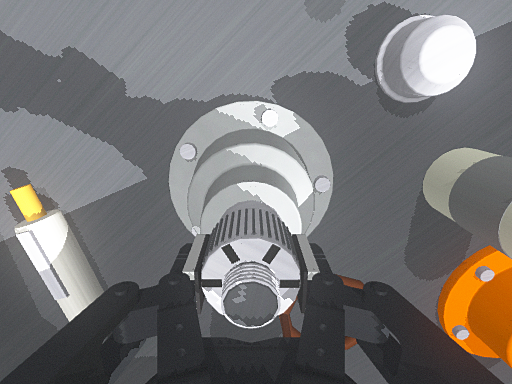

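The slots are unchanged relative to the pads, so there is no slip. The nut has turned 110° and the torque is about 0.09 N m. Continuing in small steps while watching the torque.

```bash
python3 -m jog '[[[0,0,0.08],[0,0,7],1],[[0,0,0.08],[0,0,8],1],[[0,0,0],[0,0,0],1]]' >/dev/null; python3 st.py
python3 -m jog '[[[0,0,0.06],[0,0,7],1],[[0,0,0.06],[0,0,8],1],[[0,0,0],[0,0,0],1]]' >/dev/null; python3 st.py
```

```text
yawcw -122.81 q7 0.33 q [ 0.24  0.36 -0.37  2.07  0.19  0.74  0.33] pos [ 0.491  -0.0305  0.1162] tq [-1.152  0.196 -0.096] F [-0.3 -5.9  4.7] w 0.525 t 10.2
yawcw -107.8 q7 0.095 q [ 0.19  0.35 -0.31  2.07  0.16  0.74  0.1 ] pos [ 0.4908 -0.0306  0.1161] tq [-1.151  0.326 -0.139] F [-1.3 -6.4  5.6] w 0.525 t 10.575
```

```bash
python3 -m jog '[[[0,0,0.06],[0,0,7],1],[[0,0,0.06],[0,0,8],1],[[0,0,0],[0,0,0],1]]' >/dev/null; python3 st.py
python3 -m jog '[[[0,0,0.06],[0,0,7],1],[[0,0,0.06],[0,0,8],1],[[0,0,0],[0,0,0],1]]' >/dev/null; python3 st.py
```

```text
yawcw -92.8 q7 -0.139 q [ 0.15  0.35 -0.25  2.08  0.13  0.73 -0.14] pos [ 0.4906 -0.0307  0.1159] tq [-1.212  0.453 -0.08 ] F [-2.  -5.5  6.2] w 0.521 t 10.95
yawcw -77.8 q7 -0.374 q [ 0.1   0.34 -0.2   2.08  0.1   0.73 -0.37] pos [ 0.4903 -0.0306  0.1158] tq [-1.17   0.582 -0.108] F [-1.6 -6.5  7.6] w 0.527 t 11.325
```

```bash
python3 -m jog '[[[0,0,0.06],[0,0,7],1],[[0,0,0.06],[0,0,8],1],[[0,0,0],[0,0,0],1]]' >/dev/null; python3 st.py
python3 -m jog '[[[0,0,0.06],[0,0,7],1],[[0,0,0.06],[0,0,8],1],[[0,0,0],[0,0,0],1]]' >/dev/null; python3 st.py
```

```text
yawcw -62.8 q7 -0.609 q [ 0.05  0.34 -0.14  2.08  0.07  0.72 -0.61] pos [ 0.4901 -0.0306  0.1157] tq [-1.134  0.737 -0.094] F [-3.5 -5.9  7.8] w 0.525 t 11.7
yawcw -47.81 q7 -0.844 q [ 0.    0.34 -0.08  2.09  0.04  0.72 -0.84] pos [ 0.4899 -0.0304  0.1156] tq [-1.042  0.88  -0.098] F [-4.4 -5.5  8.5] w 0.52 t 12.075
```

```bash
python3 -m jog '[[[0,0,0.04],[0,0,7],1],[[0,0,0.04],[0,0,8],1],[[0,0,0],[0,0,0],1]]' >/dev/null; python3 st.py
python3 -m jog '[[[0,0,0.04],[0,0,7],1],[[0,0,0.04],[0,0,8],1],[[0,0,0],[0,0,0],1]]' >/dev/null; python3 st.py
```

```text
yawcw -32.81 q7 -1.078 q [-0.05  0.33 -0.03  2.09  0.01  0.72 -1.08] pos [ 0.4898 -0.0302  0.1154] tq [-0.891  0.958 -0.136] F [-3.8 -4.8  9.5] w 0.519 t 12.45
yawcw -17.82 q7 -1.312 q [-0.09  0.33  0.03  2.09 -0.01  0.72 -1.31] pos [ 0.4897 -0.0301  0.1153] tq [-0.743  0.966 -0.087] F [-4.7 -4.9 10.1] w 0.521 t 12.825
```

```bash
python3 -m jog '[[[0,0,0],[0,0,7],1],[[0,0,0],[0,0,8],1],[[0,0,0],[0,0,0],1]]' >/dev/null; python3 st.py
python3 -c "
from h import *
snap('wrist','w5.png')"
```

```text
yawcw -3.12 q7 -1.544 q [-0.14  0.33  0.09  2.1  -0.04  0.71 -1.54] pos [ 0.4922 -0.0297  0.1153] tq [-0.838 -0.795  0.971] F [ 3.6 -5.9 -0.3] w 0.522 t 13.2
```

View pics/w5.png

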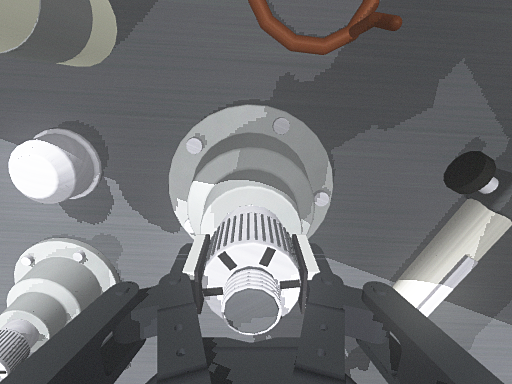

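The torque jumped from 0.1 to 0.97 N m and the slots shifted slightly relative to the pads, so the nut has bottomed after 230–245°. I'll measure the slot angle in world axes here as the zero reference.

```bash
cat > slot.py <<'E'
from h import *
import sys
def slot(fn,zt,ax=(.4906,-.0294)):
    z=np.load('pics/'+fn+'.npz'); o={'eef_pos':z['pos'],'tool_rot':z['q']}
    i=bot.camera_info('wrist'); w=z['q']; T=np.eye(4); T[:3,:3]=R.from_quat([w[1],w[2],w[3],w[0]]).as_matrix(); T[:3,3]=z['pos']; M=np.linalg.inv(T@np.array(i['mount']))
    g=cv2.cvtColor(z['p'],cv2.COLOR_RGB2GRAY).astype(np.float32)
    P=pts('wrist',z['d'],o); m=(abs(P[...,2]-zt)<.004)&(np.hypot(P[...,0]-ax[0],P[...,1]-ax[1])<.03)
    th=np.radians(np.arange(0,360,.5)); acc=[]; 
    # refine centre from the top-ring pixels
    c,r=cv2.minEnclosingCircle(P[m][:,:2].astype(np.float32))
    for rr in np.arange(.0150,.0215,.0005):
        X=np.stack([c[0]+rr*np.cos(th),c[1]+rr*np.sin(th),zt+0*th,1+0*th],-1)@M.T
        u=X[:,0]/-X[:,2]*i['fx']+i['cx']-.5; v=-X[:,1]/-X[:,2]*i['fy']+i['cy']-.5
        acc.append(cv2.remap(g,u.astype(np.float32)[None],v.astype(np.float32)[None],1)[0])
    s=np.mean(acc,0); 
    from scipy.signal import find_peaks
    sm=cv2.blur(s[None],(9,1))[0]; pk,pr=find_peaks(-sm,prominence=25)
    yaw=np.degrees(np.arctan2(T[1,0],T[0,0]))
    print(fn,'c',np.round(c,4),2*r,'yaw',yaw.round(1)); print([(k/2,round((k/2)%60,1),round((k/2-yaw)%360,1),int(sm[k])) for k in pk])
for a in sys.argv[1:]: f,z=a.split(','); slot(f,float(z))
E
python3 slot.py w3.png,.151 w4.png,.1505 w5.png,.149
```

```text
w3.png c [ 0.4887 -0.0339] 0.0575634241104126 yaw -112.1
[(np.float64(32.0), np.float64(32.0), np.float64(144.1), 106), (np.float64(140.5), np.float64(20.5), np.float64(252.6), 84), (np.float64(205.5), np.float64(25.5), np.float64(317.6), 103), (np.float64(284.0), np.float64(44.0), np.float64(36.1), 119)]
w4.png c [ 0.4869 -0.0261] 0.05760400369763374 yaw 137.9
[(np.float64(29.0), np.float64(29.0), np.float64(251.1), 64), (np.float64(95.5), np.float64(35.5), np.float64(317.6), 101), (np.float64(175.5), np.float64(55.5), np.float64(37.6), 102), (np.float64(247.0), np.float64(7.0), np.float64(109.1), 62), (np.float64(350.5), np.float64(50.5), np.float64(212.6), 101)]
w5.png c [ 0.4971 -0.0291] 0.056014902889728546 yaw 3.1
[(np.float64(6.5), np.float64(6.5), np.float64(3.4), 176), (np.float64(17.0), np.float64(17.0), np.float64(13.9), 177), (np.float64(60.0), np.float64(0.0), np.float64(56.9), 141), (np.float64(123.0), np.float64(3.0), np.float64(119.9), 84), (np.float64(218.0), np.float64(38.0), np.float64(214.9), 127), (np.float64(254.5), np.float64(14.5), np.float64(251.4), 82), (np.float64(323.0), np.float64(23.0), np.float64(319.9), 151), (np.float64(346.0), np.float64(46.0), np.float64(342.9), 175)]
```

```bash
cat > warp.py <<'E'
from h import *
import sys
ims=[]
for a in sys.argv[2:]:
    fn,zt=a.split(','); zt=float(zt)
    z=np.load('pics/'+fn+'.npz'); i=bot.camera_info('wrist'); w=z['q']; T=np.eye(4); T[:3,:3]=R.from_quat([w[1],w[2],w[3],w[0]]).as_matrix(); T[:3,3]=z['pos']; M=np.linalg.inv(T@np.array(i['mount']))
    n=380; jj,ii=np.meshgrid(np.arange(n),np.arange(n)); s=.056/n
    # tool-aligned frame about the TCP: picture x = tool x, y = tool y (seen along tool z, clockwise = tighten)
    a,b=(jj-n/2)*s,(ii-n/2)*s
    C=np.array([z['pos'][0],z['pos'][1]])
    X=np.stack([C[0]+T[0,0]*a+T[0,1]*b,C[1]+T[1,0]*a+T[1,1]*b,zt+0*a,1+0*a],-1)@M.T
    u=X[...,0]/-X[...,2]*i['fx']+i['cx']-.5; v=-X[...,1]/-X[...,2]*i['fy']+i['cy']-.5
    im=cv2.remap(z['p'][:,:,::-1].copy(),u.astype(np.float32),v.astype(np.float32),2)
    ims.append(im)
cv2.imwrite('pics/'+sys.argv[1],np.hstack(ims))
E
python3 warp.py wp1.png w4.png,.1505 w5.png,.149
```

```text
(no output)
```

View pics/wp1.png

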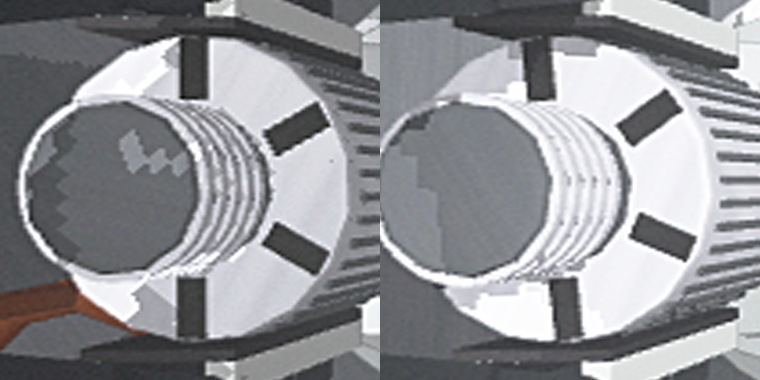

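The warped views put the slots at 90° before the stop and tilted about 7° after it. The nut therefore slipped 7° in the pads against the stop, having turned about 238°, which is a start value of about -4.15 rad. Backing off 90°.

```bash
python3 -m jog '[[[0,0,-0.05],[0,0,-5],1],[[0,0,-0.08],[0,0,-8],1],[[0,0,-0.08],[0,0,-10],1],[[0,0,-0.08],[0,0,-10],1],[[0,0,-0.08],[0,0,-10],1],[[0,0,-0.08],[0,0,-10],1],[[0,0,-0.08],[0,0,-10],1],[[0,0,-0.08],[0,0,-10],1],[[0,0,-0.08],[0,0,-10],1],[[0,0,-0.05],[0,0,-7],1],[[0,0,0],[0,0,0],1],[[0,0,0],[0,0,0],1]]'
python3 st.py; python3 -c "
from h import *
snap('wrist','w6.png')"; python3 warp.py wp2.png w5.png,.149 w6.png,.1497
```

```text
t: 14.75
eef_pos: [0.4904, -0.0282, 0.116]
tool_rot: [-0.0, 0.688, 0.725, 0.0]
contact_force: [-2.8, 1.6, 5.2]
gripper_width: 0.524
yawcw -93.02 q7 -0.138 q [ 0.15  0.35 -0.26  2.08  0.13  0.73 -0.14] pos [ 0.4904 -0.0282  0.116 ] tq [0.331 0.505 0.116] F [-2.8  1.6  5.2] w 0.524 t 14.75
```

View pics/wp2.png

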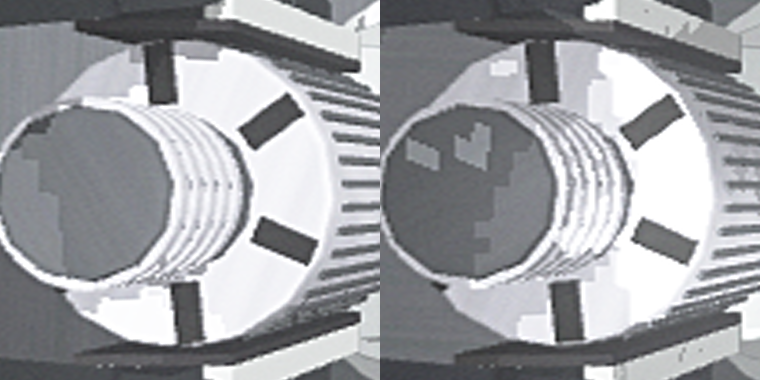

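The nut moved with the tool: tool back 89.9°, relative slot change about 1°, so the nut is at roughly -1.55 rad. One bystander check, then hand in.

Run:
```python
from h import *
o,p,d=snap('top','t2.png'); P=pts('top',d)
for th in ['can','grinder','shoe','dustcap']:
    for r in bot.cut_out('top',th)[:1]:
        m=r['pixels']&(d>0); print(th,round(r['score'],2),np.median(P[m],0).round(3))
o=bot.get_obs(); print(o['t'],o['joint_vel'].round(4),o['gripper_width'])
bot.hand_in()
```

```text
can 0.96 [0.602 0.11  0.142]
grinder 0.8 [ 0.477 -0.234  0.034]
shoe 0.56 [ 0.683 -0.07   0.01 ]
dustcap 0.67 [0.495 0.135 0.037]
15.05 [-0.0008  0.0003 -0.0002 -0.0016 -0.0016 -0.0024  0.0014] 0.5288049792906501
the job is handed in; nothing more can be done
```

View pics/t2.png

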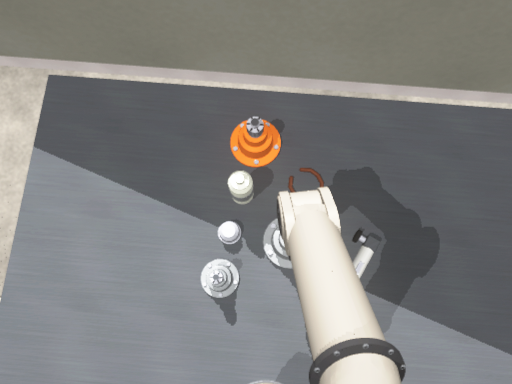

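I tightened the nut on the large grey hub until it bottomed out, then backed it off a quarter turn. I handed in still gripping it, with the grip set to 60 N, at about 15 s of the 64 s allowed.

- **Bottoming out:** After about 238° clockwise the torque jumped from about 0.1 to 0.97 N m. The nut slipped about 7° in the pads against the stop.
- **Back-off:** The tool turned back 89.9°. The slots in the wrist picture moved about 1° against the pads, so the nut should stand near -1.55 rad. The fingers were still closed on it (about 45 mm) and the arm was still. The finger force on the nut was not measured.
- **Bystanders:** The can and dust cap read within 2 mm of where they started. The horseshoe and grinder readings disagreed, by 45 mm and 35 mm. The last top picture, which I looked at only after handing in, shows the arm partly covering both. Their visible parts are where they were at the start, and the tool never came near them, so I take those readings as hidden parts rather than movement.

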